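# Pick the press that matches the coffee filter out of the crowded bin

### The job

One of the two steel coffee filters stands on the drip tray, ready for the next brew. Pick the press that belongs to it (small press for the small filter, large press for the large one) out of the crowded bin, from under the wire shelf, lower it into that filter without dropping it, and leave it flat on the filter's floor with the stem upright. Both filters stay where they stand, everything else in the bin stays in the bin, and the carafe, mug and funnel are left alone.

Things in the scene. Friction and masses are not known exactly. Their poses are not given: they have to be found in the camera images.
- bin: Open plywood bin fixed to the counter, 210 mm (its x) by 310 mm (its y), 45 mm high, wall and floor 5 mm thick; origin at the centre of its underside, x pointing away from the robot, z up. A steel wire shelf stands over its back half. The presses stand upright under the shelf, 8 to 26 mm behind its front bar.
- shelf_front (a point): Middle of the wire shelf's front bar, 210 mm above the counter, axes as the bin's. Bars 8 mm thick, 380 mm long, run along y here and 58 and 116 mm further back; 10 mm side bars at y = +-190 mm, two posts at the back corners; open towards the robot. A gripper pointing straight down does not fit through: lean it about 30 to 40 degrees and reach in below this bar from the robot's side.
- press_small: Small steel press: a flat perforated disc 46 mm across and 5 mm thick with an upright round stem 12 mm thick in its centre, 78 mm high in all, about 90 g; stands disc down on the bin floor. Origin at the centre of the disc's underside, z up along the stem.
- press_large: Large steel press: the same with a disc 64 mm across (5 mm thick; stem 12 mm thick, 78 mm high in all). Origin at the centre of the disc's underside, z up along the stem.
- filter_small: Small steel filter cup, loose, open at the top: outside 62 mm, inside 56 mm across, 40 mm high, floor 5 mm thick, foot flange 80 mm across; about 160 g. Origin at the centre of its underside, z up.
- filter_large: Large steel filter cup, loose, open at the top: outside 82 mm, inside 76 mm across, 40 mm high, floor 5 mm thick, foot flange 100 mm across; about 160 g. Origin at the centre of its underside, z up.
- tray: Fixed grey plastic drip tray, 120 by 130 mm, 20 mm high, with slots in its flat top and a pull bar in front; one filter stands on it. Origin at the centre of its underside.
- rest: Fixed round white ceramic lid rest, 112 mm across, 20 mm high, flat top; the other filter is parked on it. Origin at the centre of its underside.
- lid: Steel filter lid, 68 mm across, 27 mm high with its knob, lying in the bin. Origin at the centre of its underside.
- scoop: Steel coffee scoop, 140 mm long, 16 mm high, lying along the bin's y at its front. Origin on its underside, 34 mm from the middle of its bowl.
- tin_a: Small white ceramic jar with steel cap, 34 mm across, 40 mm high, at the back of the bin. Origin at the centre of its underside.
- tin_b: Small white ceramic jar with steel cap, 34 mm across, 30 mm high, at the back of the bin. Origin at the centre of its underside.
- fitting: Small brass tap fitting, 22 mm across at its foot, 30 mm high, standing at the back of the bin. Origin at the centre of its underside.
- carafe: Empty glass carafe with a black twist cap, 90 mm across, 190 mm high, standing on the counter to one side of the bin. Origin at the centre of its underside.
- mug: Steel mug with a handle, 80 mm across, 85 mm high, on the counter. Origin at the centre of its underside.
- funnel: Yellow plastic funnel standing mouth down, 100 mm across, 90 mm high, on the counter. Origin at the centre of its underside.
Mind the look-alikes: they are no part of the job. Leave any red look-alike of the press_large alone.

How it is judged:
By the outcome, as a careful person would: the job done as asked, in the order asked, and still so for the second after the job is handed in, with the robot touching nothing.
It also fails if it takes over 42 s, if anything falls off the work surface, if the arm or the gripper's body presses on something with over 40 N, if the wrist force passes 120 N, or if a joint passes its speed limit or range.

### The arm

A 6-joint arm with a two-finger parallel gripper is mounted at the origin on the work surface. World frame = base frame: x ahead of the robot, y to its left, z up, the work surface at z = 0. Lengths are in m, angles in rad, forces in N, time in s.
With the tool pointing down it reaches from about 0.25 to 0.775 m from the base axis. Payload 4 kg.
Tool frame: the origin (TCP) lies midway between the tips of the shut fingers; the grasp point (between the pads) lies 19 mm behind it; z points along the fingers, y is the line along which they close (so a half turn about z gives the same grasp; the last joint's range is limited). The gripper opens to 94 mm and grips with 3 to 60 N. Pads are 16 mm wide; open, the fingers measure 119 mm over their backs; the gripper's body (75 mm by 177 mm) begins 78 mm behind the grasp point.
Start: joints at [1.129, 0.087, 1.371, -0, 1.684, -0.103], TCP at [0.183, 0.519, 0.206] pointing down, gripper open.
Joint ranges: [-3.1, 3.1], [-0.76, 2.03], [0.27, 2.55], [-1.08, 4.22], [0.17, 2.65], [-2.57, 2.57]. Speed limits (rad/s): [2.79, 2.79, 3.14, 3.14, 3.14, 3.14].

### API

Orientations are given as [roll, pitch, yaw] about the fixed x, y, z axes, in that order (R = Rz(yaw) Ry(pitch) Rx(roll)).
In Python, from bench import robot gives the robot as it stands. The module is installed in compiled form; this text tells all that it offers.
- The arm moves only by the tool arm_command, never from a script. Its argument "targets" is a list of rows, each a list of 4 numbers: the shift along the world's x, y, z as a fraction of full scale, then the turn about the world's z as a fraction of full scale. A call has 1 to 8 rows; each row is the pose to reach, as a shift and turn from the pose commanded when the call began; what a row does not reach only later rows make up. Full scale, the value 1, is 0.5 m for a shift and 120 degrees for a turn. A row lasts 1/12 s, in which the tool goes at most 41.7 mm and 7.16 degrees, less where a joint would pass 70% of its speed; a pose out of reach is approached as far as the arm can. A call with a number of a shift or a turn outside -1 to 1 is refused whole. A call with a gripper value outside its range is refused whole. "claw" is the closure, from 0 (fully open) to 1 (shut), set as the call begins (left out, the last holds). The fingers move at their own pace and stop on an object; the grip force is fixed at half the most. Time passes only in rows, so rows that repeat a pose let the fingers close. It gives the time, the measured TCP pose, the force, the opening and the grip force at its end, in the units of the state.
- robot.get_obs(): the state, without advancing time (a new reading comes with each control period).
- robot.snapshot(name): name is "scene" or "top" or "wrist"; returns the picture (480x640x3 uint8, red, green, blue); there is no depth.
- robot.camera_info(name): a dict with "vfov" (degrees; the focal length in pixels is half the picture's height over the tangent of half this angle, whatever the lens; pixels are square), "cx", "cy" (the principal point, pixels), "extrinsics" (4x4, takes a point from camera to world coordinates); the wrist camera has in their place "T_tool_cam" (4x4, takes a point from camera to tool coordinates, whose origin is the TCP and whose axes are the flange's). Camera axes: x right, y up, looking along -z (the intrinsics and any distortion apply to the point x, -y, -z); pixel columns grow to the right and rows downward; lengths in m; the calibration is good to about 2 mm. A picture is of the moment at which its call begins: read the wrist's pose just before it. camera_info takes no time and is no camera call.
- robot.close_job(): hands the job in; it is judged then, once.
The state is a dict: "time": time; "joint_positions": joint angles; "qvel": joint speeds; "joint_torque": joint torques, N m; "tool_pos": TCP position; "ee_rot": TCP orientation; "wrist_force": force on the tool from outside, world axes, zero at the start; "wrist_torque": the same for the moment, N m; "width": finger opening in m; "finger_force": force on a finger pad.
Only numpy, scipy, OpenCV 4.12 (cv2) and the standard library are available. Lean on these libraries where they do the work, as an engineer would, in place of code of your own. Each camera call takes 0.05 s, during which the arm holds its last target. There are 200 camera calls.

## Working session

There is one attempt and no reset: what is moved stays moved. The work goes in short steps, Python scripts to look and compute and a tool call to move; the robot and the scene stay as the last step left them, time stands still between calls to the robot, and variables do not carry over. Pictures are saved under pics/ and viewed, at most 10 in all, crops included, and the job is handed in when it is done.

Besides the shell and the picture viewer there is one more tool, called after "Call:" by a JSON object that holds its "fn" and its "kwargs". arm_command: Moves the arm, as the interface text tells. Shift numbers are shares of 0.5 m and turn numbers shares of 120 degrees, none past 1 either way. Its arguments: {"type":"object","properties":{"targets":{"type":"array"},"claw":{"type":"number"}},"required":["targets"]}

```bash
mkdir -p pics; ls; python3 - <<'E'
from bench import robot
import cv2,numpy as np
print(robot.get_obs())
for n in("scene","top","wrist"):
    im=robot.snapshot(n); cv2.imwrite(f"pics/{n}0.png",im[:,:,::-1]); print(n,robot.camera_info(n))
E
```

```text
pics
{'time': 0.0, 'joint_positions': array([ 1.12892135e+00,  8.79592891e-02,  1.37224424e+00,  9.23241969e-06,
        1.68358915e+00, -1.03090385e-01]), 'qvel': array([ 7.27739576e-04, -2.04067183e-04,  1.17398353e-03,  2.03174481e-04,
       -6.64247483e-04, -7.85659325e-05]), 'joint_torque': array([-1.11790489e-04, -3.40201485e+01, -3.02419138e+01,  7.14623882e-02,
        3.33149219e-02, -1.37530033e-04]), 'tool_pos': array([0.18254973, 0.51824397, 0.20430692]), 'ee_rot': array([-3.13940525e+00, -2.35527089e-04,  2.80280883e+00]), 'wrist_force': array([-0.39245464, -0.40236723, -1.16735506]), 'wrist_torque': array([ 0.05972994, -0.03146431,  0.04943574]), 'finger_force': 0.0, 'width': 0.0938973737750598}
scene {'vfov': 43.31284251229626, 'cx': 331.9403841497231, 'cy': 241.4785228652341, 'extrinsics': array([[-0.62003121, -0.57798052,  0.53056556,  1.31729342],
       [ 0.78443725, -0.46945132,  0.40530687,  0.53876218],
       [ 0.01481523,  0.6674983 ,  0.74446392,  1.20303495],
       [ 0.        ,  0.        ,  0.        ,  1.        ]])}
top {'vfov': 45.740780759135674, 'cx': 328.07507562583373, 'cy': 245.63386069852373, 'extrinsics': array([[-2.46299496e-02,  9.90338768e-01, -1.36464248e-01,
         3.36004936e-01],
       [-9.99688422e-01, -2.49525700e-02, -6.53811544e-04,
        -4.46198737e-02],
       [-4.05262860e-03,  1.36405625e-01,  9.90644781e-01,
         1.64412821e+00],
       [ 0.00000000e+00,  0.00000000e+00,  0.00000000e+00,
         1.00000000e+00]])}
wrist {'vfov': 71.27066930738516, 'cx': 318.8732769277609, 'cy': 239.4741362785805, 'T_tool_cam': array([[-1.72306216e-04,  9.64426417e-01,  2.64351387e-01,
         7.67590152e-02],
       [ 9.99999769e-01,  3.40096365e-04, -5.88957538e-04,
         4.52420524e-04],
       [-6.57911155e-04,  2.64351224e-01, -9.64426253e-01,
        -1.79417450e-01],
       [ 0.00000000e+00,  0.00000000e+00,  0.00000000e+00,
         1.00000000e+00]])}
```

View pics/scene0.png

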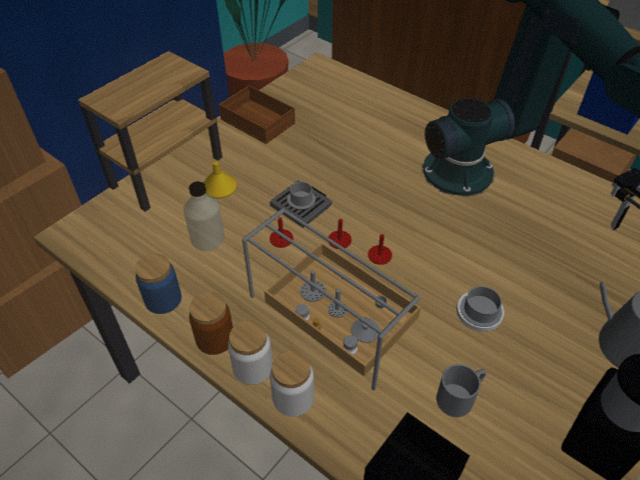

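View pics/top0.png

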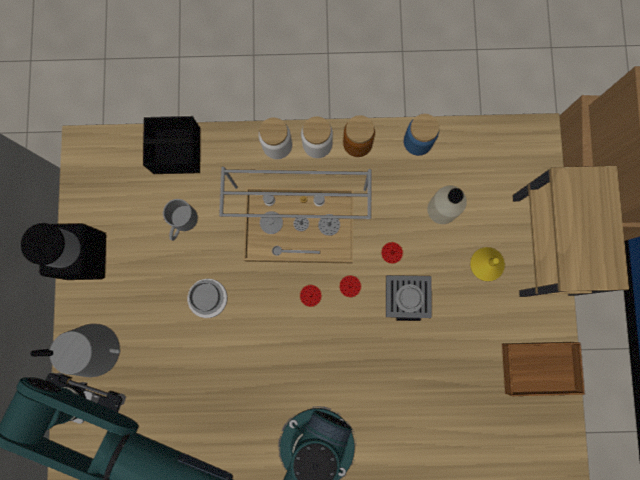

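```bash
cat > h.py <<'E'
import numpy as np,cv2
from bench import robot
def ray(n,u,v):
    c=robot.camera_info(n);f=240/np.tan(np.radians(c["vfov"])/2);T=np.array(c["extrinsics"])
    return T[:3,3],T[:3,:3]@np.array([(u-c["cx"])/f,-(v-c["cy"])/f,-1])
def pt(n,u,v,z):
    o,d=ray(n,u,v);return o+d*(z-o[2])/d[2]
def proj(n,p):
    c=robot.camera_info(n);f=240/np.tan(np.radians(c["vfov"])/2);T=np.array(c["extrinsics"])
    q=T[:3,:3].T@(np.array(p)-T[:3,3]);return c["cx"]-f*q[0]/q[2],c["cy"]+f*q[1]/q[2]
E
python3 - <<'E'
from h import *
t=cv2.imread("pics/top0.png");s=cv2.imread("pics/scene0.png")
a=cv2.resize(t[165:315,180:440],None,fx=3,fy=3,interpolation=cv2.INTER_CUBIC)[:450]
cv2.imwrite("pics/ctop.png",a)
b=cv2.resize(s[170:370,240:440],None,fx=3,fy=3,interpolation=cv2.INTER_CUBIC)
cv2.imwrite("pics/cscene.png",b)
for nm,uv,z in [("tray filt",(410,297),.06),("rest filt",(207,297),.06),("bin FL",(245,261),.045),("FR",(353,262),.045),("BR",(352,191),.045),("BL",(247,191),.045),("small top",(301,224),.01),("large",(329,226),.01),("barL",(221,216),.21),("barR",(370,217),.21)]:
    print(nm,pt("top",*uv,z).round(4))
E
```

```text
tray filt [ 0.4047 -0.2672  0.06  ]
rest filt [0.4187 0.2963 0.06  ]
bin FL [0.5184 0.1924 0.045 ]
FR [ 0.5079 -0.1128  0.045 ]
BR [ 0.713  -0.1162  0.045 ]
BL [0.7208 0.1857 0.045 ]
small top [0.6267 0.0338 0.01  ]
large [ 0.6188 -0.0477  0.01  ]
barL [0.6172 0.229  0.21  ]
barR [ 0.6049 -0.1528  0.21  ]
```

View pics/ctop.png

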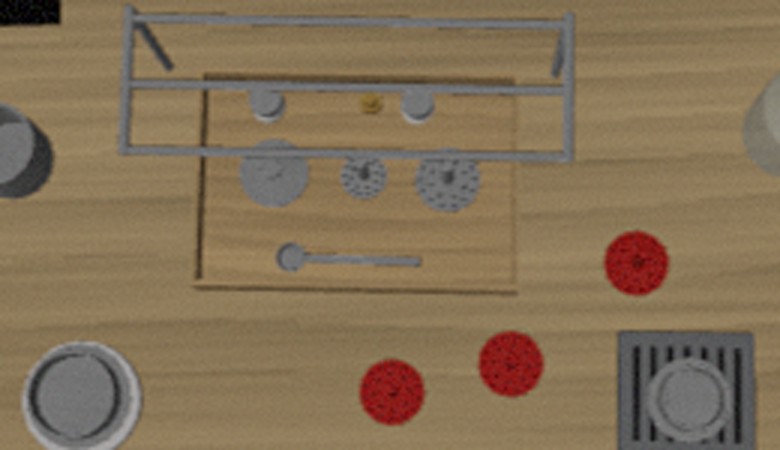

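View pics/cscene.png

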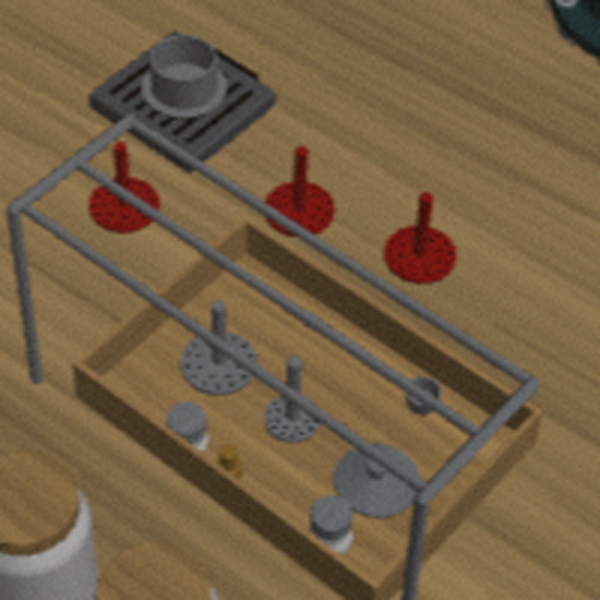

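The pictures show the following:
- **Filters:** the filter on the tray at top (410,297) has a flange of about 28 px, or 79 mm, so it is the small one.
- **Presses:** the candidates are small steel (301,223), large steel (329,226), and three red ones at (310,295), (350,286) and (392,252). The small steel press fits because its disc is about 15 px (44 mm), and the crop confirms it. The red ones stand outside the bin.

I'll move in front of the bin first. Moves only turn about z, so I then need to find out how a lean can be had at all.

Call:
{"fn": "arm_command", "kwargs": {"targets": [[0.44,-0.98,0.5,0.147],[0.44,-0.98,0.5,0.147],[0.44,-0.98,0.5,0.147],[0.44,-0.98,0.5,0.147],[0.44,-0.98,0.5,0.147],[0.44,-0.98,0.5,0.147],[0.44,-0.98,0.5,0.147],[0.44,-0.98,0.5,0.147]]}}

```text
time: 0.82
tool_pos: [0.3064, 0.2417, 0.3467]
ee_rot: [3.141, 0.0, 3.111]
wrist_force: [2.1, -0.1, 0.1]
width: 0.0938
finger_force: 0.0
```

```bash
python3 - <<'E'
from h import *
from scipy.optimize import least_squares
def tri(a,b):
    (o1,d1),(o2,d2)=ray("top",*a),ray("scene",*b)
    s=np.linalg.lstsq(np.c_[d1,-d2],o2-o1,rcond=None)[0]
    p,q=o1+s[0]*d1,o2+s[1]*d2; return (p+q)/2,np.linalg.norm(p-q)
print("stem top",tri((301.7,223),(338,290.3)), pt("top",301.7,223,.083),pt("scene",338,290.3,.083))
print("disc",pt("top",301,224,.01),pt("scene",337,309,.01))
print("filter rim", pt("top",180+690/3,165+394/3,.06),pt("scene",240+183/3,170+55/3,.06))
print("filter flange", pt("top",180+691/3,165+399/3,.022))
print("bar px->", pt("top",301,165+155/3,.21),pt("scene",240+130/3,170+120/3,.21),pt("scene",240+532/3,170+383/3,.21))
o=robot.get_obs();print(o["time"],o["joint_positions"],o["tool_pos"],o["ee_rot"])
E
```

```text
stem top (array([0.61977238, 0.02821934, 0.06771456]), np.float64(0.0018509101438231733)) [0.61652598 0.02828618 0.083     ] [0.62961613 0.03429759 0.083     ]
disc [0.62673691 0.03378975 0.01      ] [0.63083536 0.03425386 0.01      ]
filter rim [ 0.40653382 -0.26732927  0.06      ] [ 0.40216515 -0.27162878  0.06      ]
filter flange [ 0.4034855  -0.27340862  0.022     ]
bar px-> [0.61022273 0.0238473  0.21      ] [ 0.60375749 -0.14967658  0.21      ] [0.62051728 0.22910436 0.21      ]
0.8167 [ 5.22431489e-01 -2.51783101e-01  1.40656262e+00 -2.33027760e-06
  1.98647462e+00 -1.01813008e+00] [0.30637565 0.24172077 0.34667634] [3.14141676e+00 2.89239155e-04 3.11135693e+00]
```

Call:
{"fn": "arm_command", "kwargs": {"targets": [[0.19,-0.42,0.2,0],[0.19,-0.42,0.2,0],[0.19,-0.42,0.2,0],[0.19,-0.42,0.2,0],[0.19,-0.42,0.2,0],[0.19,-0.42,0.2,0],[0.19,-0.42,0.2,0]]}}

```text
time: 1.4
tool_pos: [0.4038, 0.0284, 0.4471]
ee_rot: [-3.14, 0.002, 3.101]
wrist_force: [-0.5, 0.7, -1.1]
width: 0.0944
finger_force: 0.0
```

Call:
{"fn": "arm_command", "kwargs": {"targets": [[0.3,0,1,0],[0.3,0,1,0],[0.3,0,1,0],[0.3,0,1,0],[0.3,0,1,0],[0.3,0,1,0],[0.3,0,1,0],[0.3,0,1,0]]}}

```text
time: 2.07
tool_pos: [0.4118, 0.0288, 0.643]
ee_rot: [3.14, 0.018, 3.111]
wrist_force: [-0.2, -0.6, -0.3]
width: 0.0941
finger_force: 0.0
```

Call:
{"fn": "arm_command", "kwargs": {"targets": [[0.9,0,1,0],[0.9,0,1,0],[0.9,0,1,0],[0.9,0,1,0],[0.9,0,1,0],[0.9,0,1,0],[0.9,0,1,0],[0.9,0,1,0]]}}

```text
time: 2.73
tool_pos: [0.4163, 0.019, 0.64]
ee_rot: [3.136, 0.012, 3.111]
wrist_force: [0.4, 0.2, 0.3]
width: 0.0943
finger_force: 0.0
```

```bash
python3 - <<'E'
from h import *
o=robot.get_obs();print(o["time"],o["joint_positions"],o["tool_pos"],o["ee_rot"])
E
```

```text
2.7333 [-0.09621007  0.20184888  0.27411613  0.01385162  2.65403355 -1.62377818] [0.41632865 0.01896971 0.63998734] [3.13587059 0.01195272 3.11060552]
```

Call:
{"fn": "arm_command", "kwargs": {"targets": [[0,0,-0.4,0],[0,0,-0.4,0],[0,0,-0.4,0],[0,0,-0.4,0],[0,0,-0.4,0],[0,0,-0.4,0],[0,0,-0.4,0],[0,0,-0.4,0]]}}

```text
time: 3.4
tool_pos: [0.4158, 0.0191, 0.44]
ee_rot: [3.136, 0.011, 3.111]
wrist_force: [0.1, -1.8, 0.9]
width: 0.094
finger_force: 0.0
```

Call:
{"fn": "arm_command", "kwargs": {"targets": [[1,0,0,0],[1,0,0,0],[1,0,0,0],[1,0,0,0],[1,0,0,0],[1,0,0,0],[1,0,0,0],[1,0,0,0]]}}

```text
time: 4.07
tool_pos: [0.7194, 0.0183, 0.3988]
ee_rot: [3.134, 0.008, 3.11]
wrist_force: [1.9, 0.1, -3.5]
width: 0.0939
finger_force: 0.0
```

Call:
{"fn": "arm_command", "kwargs": {"targets": [[1,0,0,0],[1,0,0,0],[1,0,0,0],[1,0,0,0],[1,0,0,0],[1,0,0,0],[1,0,0,0],[1,0,0,0]]}}

```text
time: 4.73
tool_pos: [0.8176, 0.0153, 0.2938]
ee_rot: [3.133, 0.066, 3.11]
wrist_force: [0.5, -0.9, -0.4]
width: 0.0938
finger_force: 0.0
```

```bash
python3 - <<'E'
from h import *
o=robot.get_obs();print(o["time"],o["joint_positions"],o["tool_pos"],o["ee_rot"])
E
```

```text
4.7333 [-0.05498571  0.76443374  0.27379953  0.01138088  2.0376819  -1.58929666] [0.81755332 0.01525532 0.29383123] [3.13298563 0.06587316 3.1102802 ]
```

Pushing out of reach produces a lean (pitch 0.066 in the right direction), and the lean stays afterwards. I'll build more of it well above the shelf.

Call:
{"fn": "arm_command", "kwargs": {"targets": [[1,0,0.6,0],[1,0,0.6,0],[1,0,0.6,0],[1,0,0.6,0],[1,0,0.6,0],[1,0,0.6,0],[1,0,0.6,0],[1,0,0.6,0]]}}

```text
time: 5.4
tool_pos: [0.8294, 0.0124, 0.296]
ee_rot: [3.131, 0.102, 3.11]
wrist_force: [0.1, 1.2, 1.0]
width: 0.0942
finger_force: 0.0
```

Call:
{"fn": "arm_command", "kwargs": {"targets": [[1,0,1,0],[1,0,1,0],[1,0,1,0],[1,0,1,0],[1,0,1,0],[1,0,1,0],[1,0,1,0],[1,0,1,0]]}}

```text
time: 6.07
tool_pos: [0.8104, 0.0101, 0.3441]
ee_rot: [3.13, 0.136, 3.11]
wrist_force: [0.5, 0.0, 0.1]
width: 0.0937
finger_force: 0.0
```

```bash
python3 - <<'E'
from h import *
o=robot.get_obs();print(o["time"],o["joint_positions"],o["tool_pos"],o["ee_rot"])
E
```

```text
6.0667 [-0.06448784  0.70295295  0.27383189  0.01808304  2.02949304 -1.594917  ] [0.81041947 0.01007978 0.34405395] [3.12975837 0.13570045 3.10952694]
```

Call:
{"fn": "arm_command", "kwargs": {"targets": [[1,0,0,0],[1,0,0,0],[1,0,0,0],[1,0,0,0],[1,0,0,0],[1,0,0,0],[1,0,0,0],[1,0,0,0]]}}

```text
time: 6.73
tool_pos: [0.8901, 0.0087, 0.2339]
ee_rot: [3.128, 0.17, 3.109]
wrist_force: [0.0, 0.6, 0.1]
width: 0.0941
finger_force: 0.0
```

Call:
{"fn": "arm_command", "kwargs": {"targets": [[0,0,1,0],[0,0,1,0],[0,0,1,0],[0,0,1,0],[0,0,1,0],[0,0,1,0],[0,0,1,0],[0,0,1,0]]}}

```text
time: 7.4
tool_pos: [0.7655, 0.0078, 0.4329]
ee_rot: [3.127, 0.202, 3.109]
wrist_force: [-0.2, 0.4, 0.9]
width: 0.0935
finger_force: 0.0
```

```bash
python3 - <<'E'
from h import *
o=robot.get_obs();print(o["time"],o["joint_positions"],o["tool_pos"],o["ee_rot"])
E
```

```text
7.4 [-0.07427101  0.58624985  0.27383016  0.02623501  2.08054664 -1.59857466] [0.76551164 0.00784707 0.43286612] [3.12697046 0.20158081 3.10873217]
```

Call:
{"fn": "arm_command", "kwargs": {"targets": [[1,0,0.6,0],[1,0,0.6,0],[1,0,0.6,0],[1,0,0.6,0],[1,0,0.6,0],[1,0,0.6,0],[1,0,0.6,0],[1,0,0.6,0]]}}

```text
time: 8.07
tool_pos: [0.8042, 0.0067, 0.4025]
ee_rot: [3.125, 0.233, 3.108]
wrist_force: [0.5, 0.2, 0.1]
width: 0.0939
finger_force: 0.0
```

Call:
{"fn": "arm_command", "kwargs": {"targets": [[1,0,0.7,0],[1,0,0.7,0],[1,0,0.7,0],[1,0,0.7,0],[1,0,0.7,0],[1,0,0.7,0],[1,0,0.7,0],[1,0,0.7,0]]}}

```text
time: 8.73
tool_pos: [0.825, 0.0059, 0.3953]
ee_rot: [3.124, 0.27, 3.108]
wrist_force: [-0.6, -0.6, -0.7]
width: 0.0939
finger_force: 0.0
```

Call:
{"fn": "arm_command", "kwargs": {"targets": [[1,0,0.7,0],[1,0,0.7,0],[1,0,0.7,0],[1,0,0.7,0],[1,0,0.7,0],[1,0,0.7,0],[1,0,0.7,0],[1,0,0.7,0]]}}

```text
time: 9.4
tool_pos: [0.8442, 0.0053, 0.3901]
ee_rot: [3.122, 0.306, 3.107]
wrist_force: [-0.2, -0.2, 0.2]
width: 0.094
finger_force: 0.0
```

Call:
{"fn": "arm_command", "kwargs": {"targets": [[1,0,0.7,0],[1,0,0.7,0],[1,0,0.7,0],[1,0,0.7,0],[1,0,0.7,0],[1,0,0.7,0],[1,0,0.7,0],[1,0,0.7,0]]}}

```text
time: 10.07
tool_pos: [0.8618, 0.0048, 0.3873]
ee_rot: [3.12, 0.343, 3.106]
wrist_force: [0.2, -0.2, 0.8]
width: 0.0944
finger_force: 0.0
```

Call:
{"fn": "arm_command", "kwargs": {"targets": [[1,0,0.7,0],[1,0,0.7,0],[1,0,0.7,0],[1,0,0.7,0],[1,0,0.7,0],[1,0,0.7,0],[1,0,0.7,0],[1,0,0.7,0]]}}

```text
time: 10.73
tool_pos: [0.8783, 0.0045, 0.3866]
ee_rot: [3.119, 0.381, 3.105]
wrist_force: [0.4, 0.2, 0.2]
width: 0.0941
finger_force: 0.0
```

Call:
{"fn": "arm_command", "kwargs": {"targets": [[1,0,0.7,0],[1,0,0.7,0],[1,0,0.7,0],[1,0,0.7,0],[1,0,0.7,0],[1,0,0.7,0],[1,0,0.7,0],[1,0,0.7,0]]}}

```text
time: 11.4
tool_pos: [0.8939, 0.0042, 0.3873]
ee_rot: [3.117, 0.419, 3.104]
wrist_force: [-0.0, -0.7, 0.6]
width: 0.094
finger_force: 0.0
```

Call:
{"fn": "arm_command", "kwargs": {"targets": [[1,0,0.7,0],[1,0,0.7,0],[1,0,0.7,0],[1,0,0.7,0],[1,0,0.7,0],[1,0,0.7,0],[1,0,0.7,0],[1,0,0.7,0]]}}

```text
time: 12.07
tool_pos: [0.9088, 0.004, 0.3895]
ee_rot: [3.115, 0.457, 3.103]
wrist_force: [0.1, -0.1, 0.5]
width: 0.0938
finger_force: 0.0
```

Call:
{"fn": "arm_command", "kwargs": {"targets": [[1,0,0.7,0],[1,0,0.7,0],[1,0,0.7,0],[1,0,0.7,0],[1,0,0.7,0],[1,0,0.7,0],[1,0,0.7,0],[1,0,0.7,0]]}}

```text
time: 12.73
tool_pos: [0.923, 0.0039, 0.3928]
ee_rot: [3.113, 0.496, 3.102]
wrist_force: [0.4, -0.5, -0.2]
width: 0.0938
finger_force: 0.0
```

Call:
{"fn": "arm_command", "kwargs": {"targets": [[1,0,0.7,0],[1,0,0.7,0],[1,0,0.7,0],[1,0,0.7,0],[1,0,0.7,0],[1,0,0.7,0],[1,0,0.7,0],[1,0,0.7,0]]}}

```text
time: 13.4
tool_pos: [0.9367, 0.0038, 0.3971]
ee_rot: [3.111, 0.535, 3.101]
wrist_force: [0.4, -0.0, -0.3]
width: 0.0938
finger_force: 0.0
```

Call:
{"fn": "arm_command", "kwargs": {"targets": [[1,0,0.7,0],[1,0,0.7,0],[1,0,0.7,0],[1,0,0.7,0],[1,0,0.7,0],[1,0,0.7,0],[1,0,0.7,0],[1,0,0.7,0]]}}

```text
time: 14.07
tool_pos: [0.9498, 0.0037, 0.4022]
ee_rot: [3.109, 0.574, 3.099]
wrist_force: [-0.9, 0.1, 1.6]
width: 0.0939
finger_force: 0.0
```

Call:
{"fn": "arm_command", "kwargs": {"targets": [[-0.9,0.052,-0.3,0],[-0.9,0.052,-0.3,0],[-0.9,0.052,-0.3,0],[-0.9,0.052,-0.3,0],[-0.9,0.052,-0.3,0],[-0.9,0.052,-0.3,0],[-0.9,0.052,-0.3,0],[-0.9,0.052,-0.3,0]], "claw": 0.5}}

```text
time: 14.73
tool_pos: [0.6544, 0.0208, 0.3045]
ee_rot: [3.109, 0.575, 3.099]
wrist_force: [-0.3, -1.1, 0.0]
width: 0.0479
finger_force: 0.0
```

Call:
{"fn": "arm_command", "kwargs": {"targets": [[-0.31,0.02,-0.11,0],[-0.31,0.02,-0.11,0],[-0.31,0.02,-0.11,0],[-0.31,0.02,-0.11,0],[-0.31,0.02,-0.11,0]]}}

```text
time: 15.15
tool_pos: [0.4939, 0.0316, 0.2432]
ee_rot: [3.108, 0.564, 3.1]
wrist_force: [-0.1, -0.2, -2.0]
width: 0.047
finger_force: 0.0
```

```bash
cat >> h.py <<'E'
from scipy.spatial.transform import Rotation as Ro
def wcam(o):
    T=np.eye(4);T[:3,:3]=Ro.from_euler("xyz",o["ee_rot"]).as_matrix();T[:3,3]=o["tool_pos"]
    return T@np.array(robot.camera_info("wrist")["T_tool_cam"])
def wray(o,u,v):
    c=robot.camera_info("wrist");f=240/np.tan(np.radians(c["vfov"])/2);T=wcam(o)
    return T[:3,3],T[:3,:3]@np.array([(u-c["cx"])/f,-(v-c["cy"])/f,-1])
def wpt(o,u,v,z):
    a,d=wray(o,u,v);return a+d*(z-a[2])/d[2]
def wproj(o,p):
    c=robot.camera_info("wrist");f=240/np.tan(np.radians(c["vfov"])/2);T=wcam(o)
    q=T[:3,:3].T@(np.array(p)-T[:3,3]);return c["cx"]-f*q[0]/q[2],c["cy"]+f*q[1]/q[2]
E
python3 - <<'E'
from h import *
import pickle
o=robot.get_obs();pickle.dump(o,open("o1.pkl","wb"));print(o["time"],o["tool_pos"],o["ee_rot"],o["joint_positions"])
cv2.imwrite("pics/w1.png",robot.snapshot("wrist")[:,:,::-1])
print(wproj(o,(.629,.034,.083)),wproj(o,(.629,.034,.01)))
E
```

```text
15.15 [0.49392005 0.03163658 0.24315926] [3.10828039 0.56443707 3.09965711] [-0.09453367 -0.48059836  1.87512142  0.06627167  1.18550659 -1.64025212]
(np.float64(319.3672863486985), np.float64(238.44232609150495)) (np.float64(317.7495423292687), np.float64(198.39767748749097))
```

View pics/w1.png

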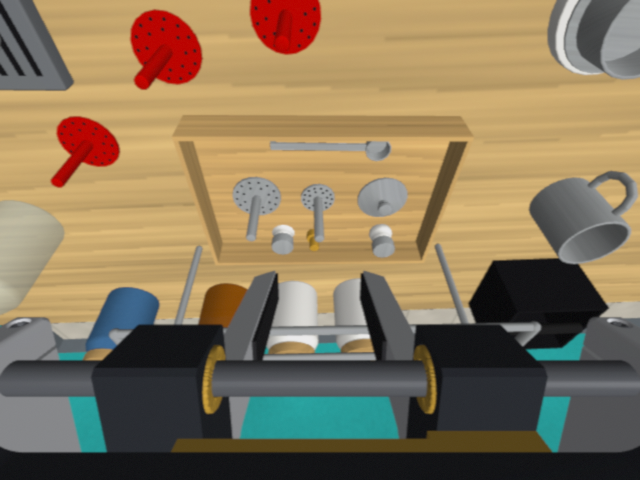

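The wrist view shows the small press disc at (317,197) and its stem top at (319,236), within 2 px of where my estimate projects. Large press (256,195) and lid (382,196) stand clear on either side. I'll descend in front of the stem now.

Call:
{"fn": "arm_command", "kwargs": {"targets": [[0.11,0.005,-0.37,0],[0.11,0.005,-0.37,0],[0.11,0.005,-0.37,0],[0.11,0.005,-0.37,0],[0.11,0.005,-0.37,0],[0.11,0.005,-0.37,0],[0.11,0.005,-0.37,0]]}}

```text
time: 15.78
tool_pos: [0.5574, 0.0331, 0.0643]
ee_rot: [3.109, 0.572, 3.099]
wrist_force: [0.8, -0.8, 0.8]
width: 0.0468
finger_force: 0.0
```

```bash
python3 - <<'E'
from h import *
o=robot.get_obs();print(o["time"],o["tool_pos"],o["ee_rot"])
cv2.imwrite("pics/w2.png",robot.snapshot("wrist")[:,:,::-1])
R=Ro.from_euler("xyz",o["ee_rot"]).as_matrix();print("grasp pt",o["tool_pos"]-.019*R[:,2], "tool y",R[:,1])
print(wproj(o,(.63,.034,.083)),wproj(o,(.63,.034,.01)))
E
```

```text
15.7833 [0.55740334 0.03305182 0.06434842] [3.10863936 0.57216477 3.09893392]
grasp pt [0.54710397 0.03286487 0.08031363] tool y [0.02479943 0.99930861 0.02769984]
(np.float64(322.9400144569611), np.float64(365.9386846484191)) (np.float64(319.79697169047813), np.float64(280.0221154513899))
```

View pics/w2.png

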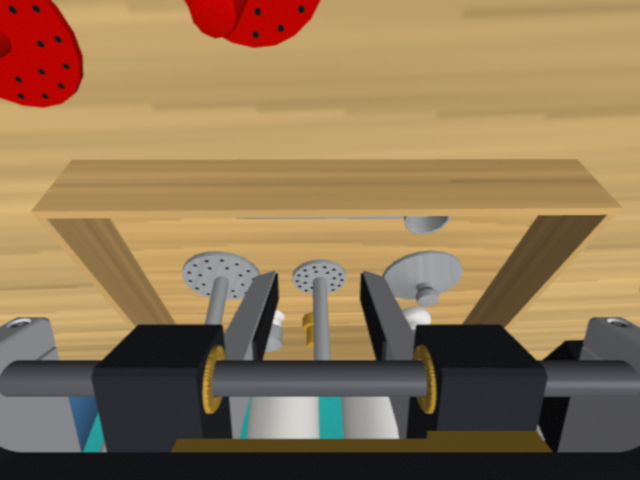

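The stem (about 321,320) lies centred between the fingers. I'll lower 14 mm, reach in 82 mm, then close.

Call:
{"fn": "arm_command", "kwargs": {"targets": [[0.04,0,-0.028,0],[0.08,0,-0.028,0],[0.12,0.001,-0.028,0],[0.15,0.002,-0.028,0],[0.164,0.002,-0.028,0],[0.164,0.002,-0.028,0],[0.164,0.002,-0.028,0]]}}

```text
time: 16.42
tool_pos: [0.6398, 0.034, 0.0535]
ee_rot: [3.109, 0.577, 3.099]
wrist_force: [-0.4, -1.0, -0.4]
width: 0.0469
finger_force: 0.0
```

Call:
{"fn": "arm_command", "kwargs": {"targets": [[0,0,0,0],[0,0,0,0],[0,0,0,0],[0,0,0,0],[0,0,0,0],[0,0,0,0]], "claw": 1}}

```text
time: 16.92
tool_pos: [0.6387, 0.034, 0.0512]
ee_rot: [3.109, 0.575, 3.099]
wrist_force: [-0.5, -1.9, 1.3]
width: 0.0112
finger_force: 30.0
```

```bash
python3 - <<'E'
from h import *
o=robot.get_obs();print(o["time"],o["tool_pos"],o["ee_rot"],o["width"],o["finger_force"])
R=Ro.from_euler("xyz",o["ee_rot"]).as_matrix();print("grasp pt",o["tool_pos"]-.019*R[:,2])
im=robot.snapshot("wrist")[:,:,::-1]
cv2.imwrite("pics/w3.png",im)
E
```

```text
16.9167 [0.63869556 0.03395196 0.05122949] [3.10934946 0.57475372 3.09948624] 0.011196968808462725 30.023681223392487
grasp pt [0.62835536 0.03377455 0.0671684 ]
```

View pics/w3.png

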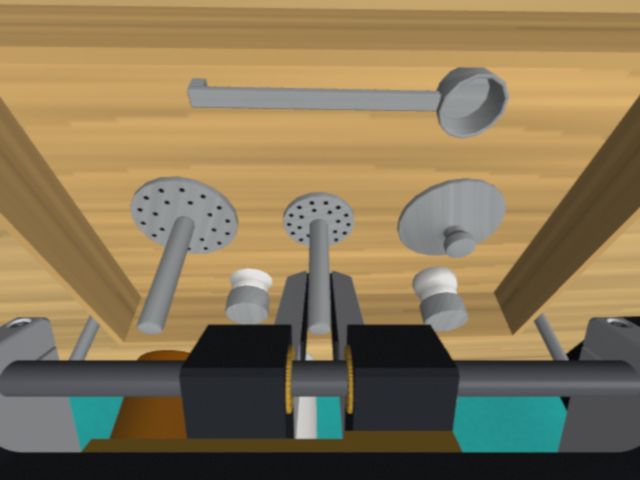

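Width is 11 mm at 30 N, and the stem (318,270) sits between the pads. I'll lift it a little, draw it out from under the bar, then raise it.

Call:
{"fn": "arm_command", "kwargs": {"targets": [[0,0,0.02,0],[0,0,0.04,0],[-0.04,0,0.05,0],[-0.1,0,0.06,0],[-0.16,0,0.12,0],[-0.2,0,0.2,0],[-0.2,0,0.26,0],[-0.2,0,0.28,0]]}}

```text
time: 17.63
tool_pos: [0.5409, 0.0341, 0.2006]
ee_rot: [3.109, 0.589, 3.099]
wrist_force: [0.9, 0.1, 0.9]
width: 0.0115
finger_force: 30.0
```

```bash
python3 - <<'E'
from h import *
o=robot.get_obs();print(o["time"],o["tool_pos"],o["ee_rot"],o["width"],o["finger_force"],o["joint_positions"])
E
```

```text
17.6333 [0.54094376 0.03408822 0.20055148] [3.10902465 0.58856305 3.09924919] 0.011548482353260439 29.997936487197876 [-0.07452938 -0.36613056  1.89528554  0.05897573  1.02575836 -1.62820121]
```

Call:
{"fn": "arm_command", "kwargs": {"targets": [[-0.254,-0.62,0,-0.25],[-0.254,-0.62,0,-0.25],[-0.254,-0.62,0,-0.25],[-0.254,-0.62,0,-0.25],[-0.254,-0.62,0,-0.25],[-0.254,-0.62,0,-0.25],[-0.254,-0.62,0,-0.25],[-0.254,-0.62,0,-0.25]]}}

```text
time: 18.3
tool_pos: [0.4115, -0.2756, 0.1911]
ee_rot: [3.109, 0.575, 2.576]
wrist_force: [0.6, -0.1, -1.4]
width: 0.0114
finger_force: 30.0
```

Call:
{"fn": "arm_command", "kwargs": {"targets": [[0,0,0,0],[0,0,0,0],[0,0,0,0]]}}

```text
time: 18.55
tool_pos: [0.412, -0.2746, 0.1903]
ee_rot: [3.108, 0.573, 2.573]
wrist_force: [0.7, 1.5, -0.2]
width: 0.0111
finger_force: 30.0
```

```bash
python3 - <<'E'
from h import *
import pickle
o=robot.get_obs();print(o["time"],o["tool_pos"],o["ee_rot"],o["width"],o["finger_force"],o["joint_positions"])
pickle.dump(o,open("o4.pkl","wb"))
R=Ro.from_euler("xyz",o["ee_rot"]).as_matrix();g=o["tool_pos"]-.019*R[:,2];print("grasp pt",g)
im=robot.snapshot("wrist")[:,:,::-1]
cv2.imwrite("pics/w4.png",im)
print("disc pred",wproj(o,g+[0,0,-.057]),"rim pred",wproj(o,(.405,-.27,.06)))
E
```

```text
18.55 [ 0.41197624 -0.27461552  0.19033413] [3.10766201 0.57271328 2.5730926 ] 0.011146003339863977 29.997606575489044 [-0.82503349 -0.47360273  1.97802524  0.19273835  1.09457208 -1.87815243]
grasp pt [ 0.40295737 -0.26961865  0.20629318]
disc pred (np.float64(315.46564782314584), np.float64(222.5433215141923)) rim pred (np.float64(313.95270216604416), np.float64(146.6292948238015))
```

View pics/w4.png

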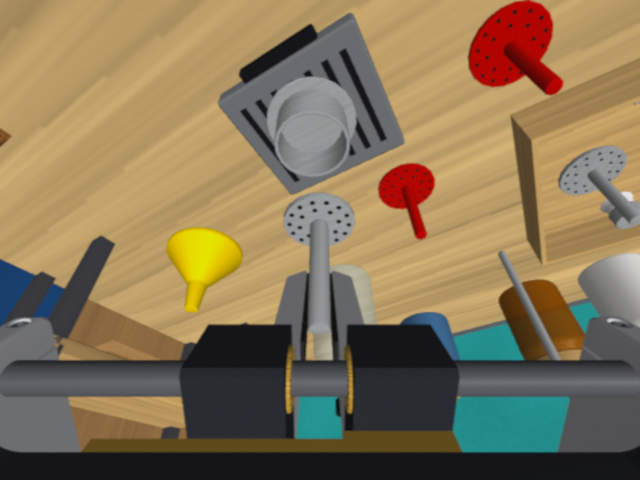

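```bash
python3 - <<'E'
from h import *
im=cv2.imread("pics/w4.png")
hsv=cv2.cvtColor(im,cv2.COLOR_BGR2HSV)
m=((hsv[...,1]<45)&(hsv[...,2]>60)).astype(np.uint8)*255
sub=m[188:250,275:365]; ys,xs=np.nonzero(sub);print("disc mask rows extents")
for r in range(0,62,6):
    x=np.nonzero(sub[r])[0]; print(188+r,275+x.min() if len(x) else None,275+x.max() if len(x) else None,len(x))
c=cv2.resize(im[70:250,250:390],None,fx=3.3,fy=3.3,interpolation=cv2.INTER_CUBIC)
c=cv2.convertScaleAbs(c,alpha=1.2)
cv2.imwrite("pics/c4.png",c)
E
```

```text
disc mask rows extents
188 287 304 18
194 307 330 24
200 295 343 49
206 289 349 61
212 285 352 65
218 284 353 70
224 284 353 66
230 286 351 66
236 290 346 57
242 299 338 40
248 310 328 19
```

View pics/c4.png

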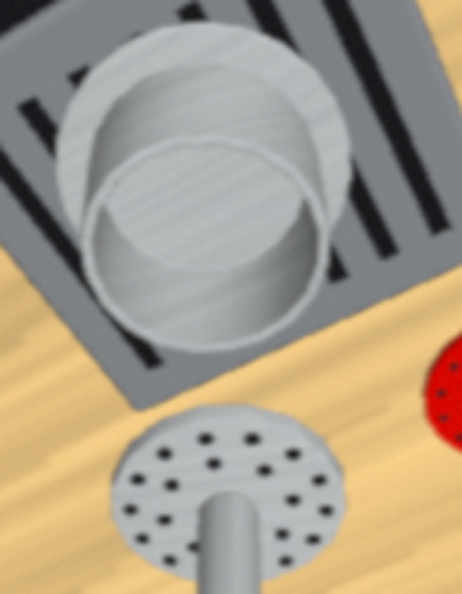

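```bash
python3 - <<'E'
from h import *
import pickle
o=pickle.load(open("o4.pkl","rb"))
R=Ro.from_euler("xyz",o["ee_rot"]).as_matrix();g=o["tool_pos"]-.019*R[:,2]
d=wpt(o,319.1,220.3,g[2]-.057);f=wpt(o,312.3,143.6,.06)
print("disc",d,"filter",f,"delta",f-d,"frac",(f-d)/.5)
print("wrist_view stem top", wproj(o,g+[0,0,.016]))
E
```

```text
disc [ 0.40250998 -0.26663201  0.14929318] filter [ 0.40189424 -0.26963263  0.06      ] delta [-0.00061574 -0.00300062 -0.08929318] frac [-0.00123149 -0.00600124 -0.17858635]
wrist_view stem top (np.float64(318.79081781938345), np.float64(328.3010801384071))
```

In the crop the filter rim centre is at (312.3,143.6) px and the held disc centre at (319.1,220.3) px, so the correction is (-0.6,-3.0) mm. I'll lower it in two stages.

Call:
{"fn": "arm_command", "kwargs": {"targets": [[-0.001,-0.006,0,0],[-0.001,-0.006,-0.06,0],[-0.001,-0.006,-0.11,0],[-0.001,-0.006,-0.15,0],[-0.001,-0.006,-0.18,0],[-0.001,-0.006,-0.2,0],[-0.001,-0.006,-0.215,0],[-0.001,-0.006,-0.215,0]]}}

```text
time: 19.27
tool_pos: [0.412, -0.2755, 0.0818]
ee_rot: [3.108, 0.571, 2.578]
wrist_force: [0.1, 1.9, -0.6]
width: 0.0112
finger_force: 30.0
```

Call:
{"fn": "arm_command", "kwargs": {"targets": [[0,0,0,0],[0,0,0,0]]}}

```text
time: 19.43
tool_pos: [0.4128, -0.2777, 0.0852]
ee_rot: [3.109, 0.577, 2.577]
wrist_force: [0.3, 0.1, -1.3]
width: 0.0114
finger_force: 30.0
```

Call:
{"fn": "arm_command", "kwargs": {"targets": [[0,0,-0.006,0],[0,0,-0.011,0],[0,0,-0.015,0],[0,0,-0.019,0],[0,0,-0.022,0],[0,0,-0.022,0],[0,0,-0.022,0]]}}

```text
time: 20.02
tool_pos: [0.4118, -0.2773, 0.0724]
ee_rot: [3.109, 0.574, 2.575]
wrist_force: [-0.4, -0.6, -1.7]
width: 0.0114
finger_force: 30.0
```

Call:
{"fn": "arm_command", "kwargs": {"targets": [[0,0,-0.002,0],[0,0,-0.004,0],[0,0,-0.004,0],[0,0,-0.004,0]]}}

```text
time: 20.35
tool_pos: [0.4122, -0.2776, 0.0713]
ee_rot: [3.109, 0.576, 2.575]
wrist_force: [-0.1, 1.0, 1.4]
width: 0.0114
finger_force: 30.0
```

Call:
{"fn": "arm_command", "kwargs": {"targets": [[0,0,-0.002,0],[0,0,-0.003,0],[0,0,-0.003,0],[0,0,-0.003,0]]}}

```text
time: 20.68
tool_pos: [0.4129, -0.278, 0.0713]
ee_rot: [3.109, 0.578, 2.576]
wrist_force: [-3.1, 4.5, 6.8]
width: 0.0113
finger_force: 30.0
```

The floor is reached (6.8 N, at the expected height), so I'll release.

Call:
{"fn": "arm_command", "kwargs": {"targets": [[0,0,0,0],[0,0,0,0],[0,0,0,0],[0,0,0,0]], "claw": 0.6}}

```text
time: 21.02
tool_pos: [0.4116, -0.2772, 0.0685]
ee_rot: [3.109, 0.574, 2.575]
wrist_force: [0.0, -0.2, 0.3]
width: 0.0346
finger_force: 0.0
```

```bash
python3 - <<'E'
from h import *
o=robot.get_obs();print(o["time"],o["tool_pos"],o["width"],o["wrist_force"])
im=robot.snapshot("wrist")[:,:,::-1]
cv2.imwrite("pics/w5.png",im)
E
```

```text
21.0167 [ 0.41161537 -0.27717537  0.06853861] 0.03458058241766033 [ 0.02795785 -0.24921539  0.32834709]
```

Call:
{"fn": "arm_command", "kwargs": {"targets": [[-0.02,0.013,0.037,0],[-0.05,0.032,0.092,0],[-0.09,0.058,0.168,0],[-0.136,0.087,0.25,0],[-0.136,0.087,0.25,0],[-0.136,0.087,0.25,0]]}}

```text
time: 21.57
tool_pos: [0.3442, -0.2351, 0.1994]
ee_rot: [3.113, 0.583, 2.577]
wrist_force: [-0.5, -0.3, -1.2]
width: 0.0377
finger_force: 0.0
```

```bash
python3 - <<'E'
from h import *
o=robot.get_obs();print(o["time"],o["tool_pos"],o["width"],o["wrist_force"])
w=robot.snapshot("wrist")[:,:,::-1];s=robot.snapshot("scene")[:,:,::-1]
a=cv2.resize(s[165:345,230:430],(400,360),interpolation=cv2.INTER_CUBIC)
b=cv2.resize(w,(400,300))
cv2.imwrite("pics/f.png",np.vstack([a,b])[:600] if 0 else np.hstack([a,cv2.copyMakeBorder(b,0,60,0,0,0)]))
E
```

```text
21.5667 [ 0.34420456 -0.23507819  0.19937575] 0.03774122285851837 [-0.52155359 -0.33391248 -1.18153892]
```

View pics/f.png

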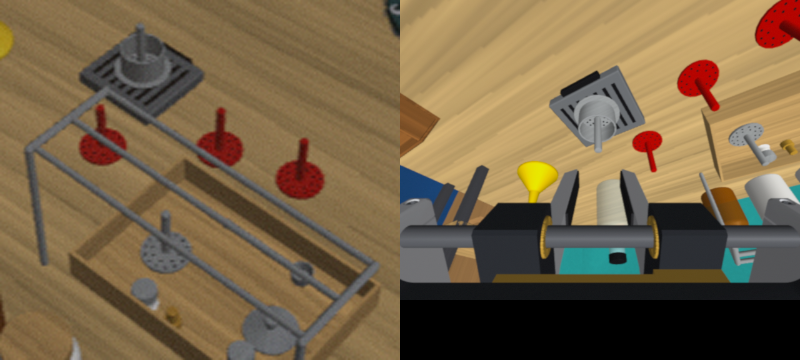

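The final picture shows the small press standing upright inside the tray filter (scene half, about (140,45)). Everything else is still in place and the gripper is clear.

```bash
python3 -c "
from bench import robot
print(robot.close_job())"
```

```text
the job is handed in; nothing more can be done
None
```

The small press is standing upright on the floor of the small filter on the tray, everything else looks undisturbed in the last picture, and the job was handed in after about 22 s; the hand-in gave no verdict.

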